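# Lay out a dismantled locker lock on its service pads

### The job

Lay out the dismantled locker lock for servicing: set the lock body, the coin return unit, the faceplate and the cam bar each on the dark pad of its own shape, centred within the outline, lying or standing as it does now and with its sides square to the pad's. Set each part down gently rather than dropping it, and leave the porcelain cup and the keys where they are.

Things in the scene. Friction and masses are not known exactly. Their poses are not given: they have to be found in the camera images.
- lock_body: Loose polished steel lock body, round, standing upright on its flange: flange 48 mm across and 8 mm high, above it a plain barrel 34 mm across up to 44 mm height (grip the barrel). A dark slot in its top. About 0.25 kg. Origin at the centre of its underside, z up. 
- coin_unit: Loose bronze coin return unit: a square block 56 x 56 mm, 36 mm high, with a round push button 20 mm across standing 6 mm higher, 10 mm off-centre toward +x. About 0.35 kg. Origin at the centre of its underside, z up. x and y are square to its sides.
- faceplate: Loose chunky aluminium lock faceplate lying flat: 84 mm along its x, 56 mm along its y, 14 mm thick, dark round centre and four screw heads. About 0.18 kg. Origin at the centre of its underside, z up. 
- cam_bar: Loose steel locking cam lying flat: a straight bar with round ends, 100 mm long along its x, 22 mm wide along its y, 12 mm thick. About 0.16 kg. Origin at the centre of its underside, z up. 
- round_pad: The round pad, for the steel lock body, 72 mm across. Fixed, dark rubber, 4 mm thick, flat, with a pale inlaid line just outside the place of its part. Origin at the centre of its underside, on the bench; z up. 
- square_pad: The square pad, for the coin return unit: 80 x 80 mm. Fixed, dark rubber, 4 mm thick, flat, with a pale inlaid line just outside the place of its part. Origin at the centre of its underside, on the bench; z up. x and y are square to its sides; any of the four quarter turns of the unit will do.
- oblong_pad: The broad rectangular pad, for the faceplate: 108 mm along its x, 80 mm along its y. Fixed, dark rubber, 4 mm thick, flat, with a pale inlaid line just outside the place of its part. Origin at the centre of its underside, on the bench; z up. Either way round will do.
- slim_pad: The slim round-ended pad, for the cam bar: 124 mm long along its x, 46 mm wide along its y. Fixed, dark rubber, 4 mm thick, flat, with a pale inlaid line just outside the place of its part. Origin at the centre of its underside, on the bench; z up. Either way round will do.
- cup: Loose white porcelain parts cup, 64 mm across the rim, 50 mm high; stands among the parts and stays where it is. Origin at the centre of its underside.
- keys: Two loose silver keys, on one small ring, lying flat as one piece about 70 mm long and under 6 mm high, among the parts; they stay where they are. Origin near the middle, on the bench.
Mind the look-alikes: they are no part of the job. Several things have the shape of the coin_unit; the one meant has the colours described above. What is shaped like the round_pad but green is not meant.

How it is judged:
At the end, for the whole second after the job is handed in: Each part rests released on the pad of its shape (underside 2 to 8 mm above the bench), upright within 0.12 rad, centre within 13 mm of the pad's, sides within 0.22 rad of the pad's (round lock body: any turn; square unit: any quarter turn; others: either way round), at rest (horizontal distance between lock_body and round_pad below 0.013 m and z of lock_body in the frame of round_pad between 0.002 and 0.008 m and angle between each of lock_body, coin_unit, faceplate, cam_bar's own z axis and vertical below 0.12 rad and linear speed of each of lock_body, coin_unit, faceplate, cam_bar below 0.02 m/s and horizontal distance between coin_unit and square_pad below 0.013 m and z of coin_unit in the frame of square_pad between 0.002 and 0.008 m and (angle between the x axis of coin_unit and the x axis of square_pad, either way round below 0.22 rad or angle between the x axis of coin_unit and the y axis of square_pad, either way round below 0.22 rad) and horizontal distance between faceplate and oblong_pad below 0.013 m and z of faceplate in the frame of oblong_pad between 0.002 and 0.008 m and angle between the x axis of faceplate and the x axis of oblong_pad, either way round below 0.22 rad and horizontal distance between cam_bar and slim_pad below 0.013 m and z of cam_bar in the frame of slim_pad between 0.002 and 0.008 m and angle between the x axis of cam_bar and the x axis of slim_pad, either way round below 0.22 rad); the robot touches nothing.
It fails at once if the porcelain cup is pushed more than 20 mm or tipped (distance of cup from where it was at the start of the episode above 0.02 m or angle between cup's own z axis and vertical above 0.35 rad).
It fails at once if the bunch of keys is pushed more than 20 mm or tipped (distance of keys from where it was at the start of the episode above 0.02 m or angle between keys's own z axis and vertical above 0.35 rad).
It fails at once if a part is dropped (falls at over 0.7 m/s within 20 mm of the bench) ((height (world z) of lock_body below 0.02 m and linear speed of lock_body above 0.7 m/s) or (height (world z) of coin_unit below 0.02 m and linear speed of coin_unit above 0.7 m/s) or (height (world z) of faceplate below 0.02 m and linear speed of faceplate above 0.7 m/s) or (height (world z) of cam_bar below 0.02 m and linear speed of cam_bar above 0.7 m/s)).
It also fails if it takes over 112 s, if anything falls off the work surface, if the arm or the gripper's body presses on something with over 40 N, if the wrist force passes 120 N, or if a joint passes its speed limit or range.

### The arm

A 6-joint arm with a two-finger parallel gripper is mounted at the origin on the work surface. World frame = base frame: x ahead of the robot, y to its left, z up, the work surface at z = 0. Lengths are in m, angles in rad, forces in N, time in s.
With the tool pointing down it reaches from about 0.35 to 0.975 m from the base axis. Payload 4.9 kg.
Tool frame: the origin (TCP) lies on the centre line of the jaws, within the pads' length; the fingertips stand ahead of it and the grasp point (between the pads) is the TCP (manip.tip_extent is the z of the fingertips in the tool frame, in m); z points along the fingers, y is the line along which they close (so a half turn about z gives the same grasp; the last joint's range is limited). The gripper opens to 85 mm and grips with 20 to 120 N. Pads are 22 mm wide; open, the fingers measure 114 mm over their backs; the gripper's body (76 mm by 85 mm) begins 54 mm behind the grasp point. The pads swing forward as they close: fully open they stand 13 mm farther back than shut.
Start: joints at [1.208, 0.053, 1.613, -0, 1.476, -0.119], TCP at [0.151, 0.607, 0.25] pointing down, gripper open.
Joint ranges: [-3.01, 3.01], [-1.01, 2.22], [0.06, 2.58], [-1.02, 4.17], [0.09, 2.62], [-3.14, 3.14]. Speed limits (rad/s): [2.57, 2.57, 3.14, 3.14, 3.14, 3.14].

### API

Orientations are given as a unit quaternion [w, x, y, z].
In Python, from plant import manip gives the robot as it stands. The module is installed in compiled form; this text tells all that it offers.
- The arm moves only by the shell command python3 -m crank, which reads ROWS from standard input. ROWS is 1 to 5 rows, parted by a bar, with the numbers parted by commas; each row has 7 numbers: the opening from 0.0 (shut) to 1.0 (fully open), then dx, dy, dz in m, then a rotation vector rx, ry, rz in rad; each row shifts and turns the commanded pose from where the row before left it, along the tool's axes as they then stand; what a row does not reach is not made up. A row lasts 1/8 s, in which the tool goes at most 0.0625 m and 0.188 rad, less where a joint would pass 70% of its speed; a pose out of reach is approached as far as the arm can. The fingers move at their own pace and stop on an object; the grip force is fixed at half the most. Time passes only in rows, so rows that do not move let the fingers close. It prints the time, the measured TCP pose, the force, the opening and the grip force at its end. Input that does not fit is refused with a message, and nothing moves.
- manip.state(): the state, without advancing time (a new reading comes with each control period).
- manip.grab_frame(name): name is "scene" or "top" or "wrist"; returns (picture, depth): 400x640x3 uint8, red, green, blue; 400x640 float32, m along the optical axis (not along the pixel's ray), 0 where there is no reading.
- manip.camera_params(name): a dict with "intrinsics" (3x3 intrinsics, pixels), "xyz" and "orientation" of the camera in the world. Camera axes: x right, y down, z forward; pixel columns grow to the right and rows downward; lengths in m; the calibration is good to about 2 mm. A picture is of the moment at which its call begins: read the wrist's pose just before it. camera_params takes no time and is no camera call; for the wrist camera it gives the pose at the moment of the call.
- manip.job_done(): hands the job in; it is judged then, once.
Trained networks look in the newest picture that a camera, given by its name, has taken for a name from the list of things; names that differ only in an ending like _2 or _b are one class to them, and where a whole thing is asked for, a point or a joint stands for the part that bears it (a point fixed in the world has none). Each returns a list of dicts, best first, with "conf" (0 to 1); they miss things now and then, are a little off and sometimes report something else, mostly with a low value. They report only what shows in the picture. A call takes as long as a camera call. They do not tell look-alikes from the thing itself.
- manip.look_for(camera, query): "extent" ([left, top, right, bottom] in pixels, round what is visible of it).
- manip.outline_of(camera, query): "region" (400x640 bool, what is visible of it) and "extent" ([left, top, right, bottom] in pixels, round what is visible of it).
- manip.mark_of(camera, query): "centre" ([row, column] in pixels: a listed point, or the origin of a listed thing).
The state is a dict: "time": time; "joint_pos": joint angles; "joint_vel": joint speeds; "joint_efforts": joint torques, N m; "tool_pos": TCP position; "tool_rot": TCP orientation; "contact_force": force on the tool from outside, world axes, zero at the start; "ft_torque": the same for the moment, N m; "gripper_width": opening from 0.0 (shut) to 1.0 (fully open); "grasp_force": force on a finger pad.
Only numpy, scipy, OpenCV 4.12 (cv2) and the standard library are available. Lean on these libraries where they do the work, as an engineer would, in place of code of your own. Each camera call takes 0.05 s, during which the arm holds its last target. There are 200 camera calls.

## Working session

There is one attempt and no reset: what is moved stays moved. The work goes in short steps, Python scripts to look and compute and a shell command to move; the robot and the scene stay as the last step left them, time stands still between calls to the robot, and variables do not carry over. Pictures are saved under pics/ and viewed, at most 14 in all, crops included, and the job is handed in when it is done.

```bash
mkdir -p pics; python3 - <<'E'
from plant import manip
import cv2,numpy as np
print(manip.state()['tool_pos'],manip.state()['tool_rot'],manip.tip_extent)
for c in ['scene','top']:
    p,d=manip.grab_frame(c); cv2.imwrite(f'pics/{c}0.png',p[...,::-1]); q=manip.camera_params(c); print(c,q['xyz'],q['orientation'],q['intrinsics'])
    np.savez(f'{c}0.npz',p=p,d=d)
for n in ['lock_body','coin_unit','faceplate','cam_bar','round_pad','square_pad','oblong_pad','slim_pad','cup','keys']:
    print(n,[(np.round(r['extent']).astype(int).tolist(),round(r['conf'],2)) for r in manip.look_for('top',n)])
E
```

```text
[0.15063835 0.60598419 0.2490567 ] [-2.69430548e-04  1.21568888e-01  9.92582464e-01 -9.92583155e-04] 0.019
scene [ 0.770602   -0.39709715  0.85555616] [-0.2487091   0.92459217  0.27722772 -0.08011177] [[369.80007959   0.         324.00914556]
 [  0.         369.80007959 196.55126504]
 [  0.           0.           1.        ]]
top [0.38680159 0.02645399 1.19199898] [ 0.03434733 -0.69708772  0.71504639 -0.03997037] [[434.92520928   0.         315.77090886]
 [  0.         434.92520928 191.68688299]
 [  0.           0.           1.        ]]
lock_body [([416, 212, 436, 230], 0.56), ([347, 114, 390, 164], 0.46)]
coin_unit [([349, 194, 375, 215], 0.87), ([326, 233, 347, 254], 0.78), ([366, 241, 394, 271], 0.58)]
faceplate [([448, 154, 485, 184], 0.56)]
cam_bar [([206, 218, 222, 252], 0.65)]
round_pad [([146, 141, 168, 158], 0.78), ([168, 173, 192, 201], 0.66), ([221, 171, 244, 193], 0.35)]
square_pad [([263, 186, 302, 225], 0.61)]
oblong_pad [([344, 118, 391, 162], 0.89)]
slim_pad [([264, 110, 286, 158], 0.61)]
cup [([217, 172, 243, 191], 0.71), ([264, 186, 302, 225], 0.52)]
keys [([314, 153, 334, 171], 0.45)]
```

View pics/top0.png

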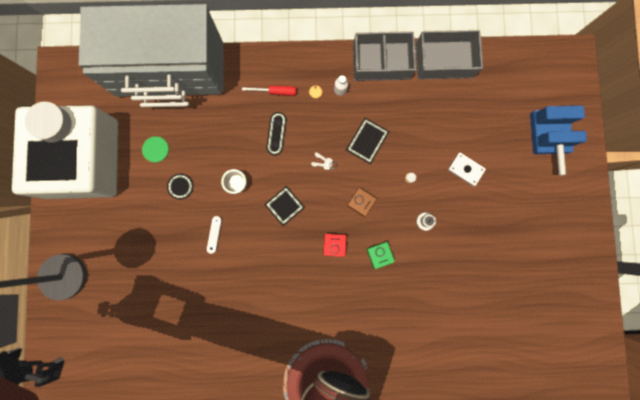

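View pics/scene0.png

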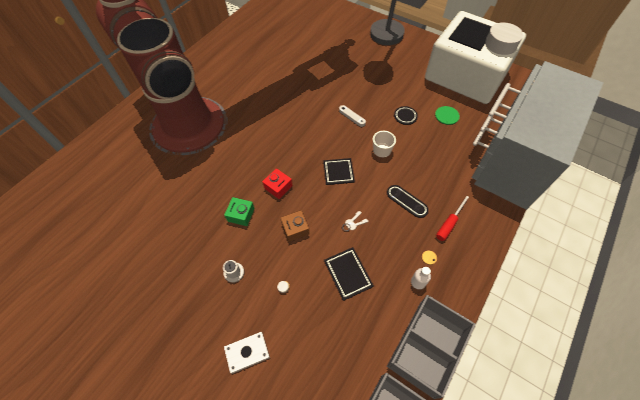

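```bash
python3 - <<'E'
import cv2
i=cv2.imread('pics/top0.png')[100:290,130:500]
cv2.imwrite('pics/crop.png',cv2.resize(i,(798,410),interpolation=cv2.INTER_CUBIC))
E
```

```text
(no output)
```

View pics/crop.png

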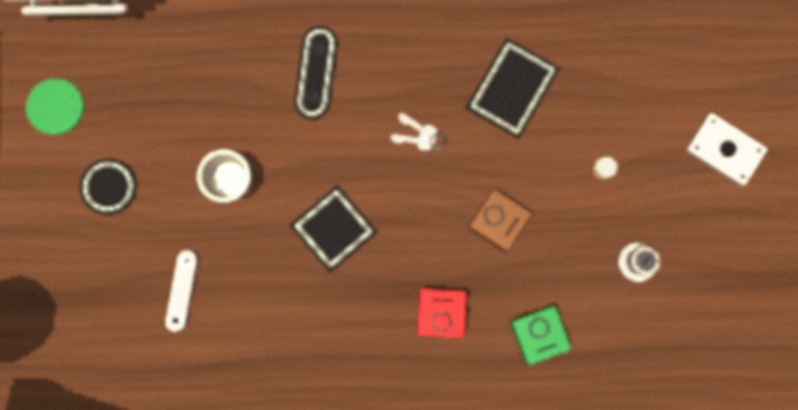

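The top view shows these things:
- **Parts:** bronze unit (362,201), with look-alikes in red (335,245) and green (381,255). Lock body (427,221), faceplate (467,169), cam (214,235).
- **Pads:** dark round pad (180,186), with a green disc look-alike at (155,149). Square pad (284,205), oblong pad (367,141), slim pad (277,133).
- **Leave alone:** cup (233,181), keys (322,161).

I choose the bronze unit and the dark round pad, and the close crop confirms both.

```bash
cat > h.py <<'E'
import numpy as np,cv2
from scipy.spatial.transform import Rotation as R
def cam(c):
    from plant import manip
    return {k:np.array(v) for k,v in manip.camera_params(c).items()}
def plane(P,uv,z):
    uv=np.atleast_2d(uv).astype(float);K=P['intrinsics'];w,x,y,q=P['orientation']
    r=np.c_[(uv-K[:2,2])/K[0,0],np.ones(len(uv))]@R.from_quat([x,y,q,w]).as_matrix().T
    return (P['xyz']+r*((z-P['xyz'][2])/r[:,2])[:,None])[:,:2]
def cloud(P,d):
    K=P['intrinsics'];w,x,y,q=P['orientation'];v,u=np.mgrid[:d.shape[0],:d.shape[1]]
    r=np.dstack([(u-K[0,2])/K[0,0]*d,(v-K[1,2])/K[1,1]*d,d])
    return r@R.from_quat([x,y,q,w]).as_matrix().T+P['xyz']
def rect(m,P,z):
    """min area rect of biggest blob in mask, on plane z: centre, sizes(long first), yaw of long axis"""
    n,l,s,_=cv2.connectedComponentsWithStats(m.astype(np.uint8)); 
    m=(l==1+np.argmax(s[1:,4])).astype(np.uint8)
    c=max(cv2.findContours(m,cv2.RETR_EXTERNAL,cv2.CHAIN_APPROX_NONE)[0],key=cv2.contourArea)[:,0]
    p=plane(P,c,z); (cx,cy),(a,b),t=cv2.minAreaRect((p*1000).astype(np.float32))
    if b>a:a,b,t=b,a,t+90
    return [round(float(q),4) for q in(cx/1e3,cy/1e3,a/1e3,b/1e3,np.radians((t+90)%180-90))]
E
python3 - <<'E'
from h import *
f=np.load('top0.npz');p,d=f['p'],f['d'];P=cam('top')
X=cloud(P,d);Z=X[...,2]
hsv=cv2.cvtColor(p,cv2.COLOR_RGB2HSV)
print('bench px',hsv[200,400],Z[200,400],Z[230,300], Z[195:210,357:367].mean())
for n,(u,v),h,w in [('lock',(427,221),.044,16),('coin',(362,201),.036,22),('face',(467,169),.014,26),('cam',(214,235),.012,24),('round',(180,186),.004,19),('square',(284,205),.004,25),('oblong',(367,141),.004,29),('slim',(277,133),.004,28),('cup',(233,181),.05,18),('keys',(322,161),.003,15)]:
    s=np.s_[v-w:v+w,u-w:u+w]; m=np.zeros(d.shape,bool)
    H=hsv[s]
    m[s]=(H[...,1]<100)|(H[...,2]<60)
    if n=='coin': m[s]=Z[s]>.02
    m2=np.zeros_like(m);m2[s]=Z[s]>max(h*.6,.006)
    for mm in (m,m2):
        if mm.sum(): print(n,rect(mm,P,h),mm.sum(),round(float(np.median(Z[mm])),4))
E
```

```text
bench px [ 11 152 131] 0.0022519417716158063 -0.0006601317546119922 0.03753855821725215
lock [0.4228, -0.2719, 0.0503, 0.0477, 1.5208] 300 0.018
lock [0.4253, -0.2773, 0.0345, 0.0316, 1.5452] 149 0.0441
coin [0.4793, -0.1051, 0.0567, 0.056, -0.6167] 457 0.0363
coin [0.4793, -0.1051, 0.0567, 0.056, -0.6167] 454 0.0364
face [0.5637, -0.4002, 0.0893, 0.0631, 0.9628] 733 0.0132
face [0.5643, -0.3994, 0.0846, 0.0573, 0.9629] 628 0.0137
cam [0.4024, 0.2935, 0.1019, 0.0291, -0.1865] 396 0.0109
cam [0.4038, 0.2959, 0.0985, 0.027, -0.2077] 304 0.0118
round [0.5372, 0.3888, 0.0688, 0.0663, 1.546] 505 0.0038
round [0.5288, 0.4077, 0.0121, 0.005, -1.122] 94 0.0069
square [0.4762, 0.1026, 0.0783, 0.0777, 0.6907] 801 0.0039
square [0.47, 0.1266, 0.0274, 0.0191, -0.0169] 178 0.0069
oblong [0.6524, -0.1317, 0.1065, 0.0779, -0.5583] 1045 0.0039
oblong [0.6384, -0.1126, 0.019, 0.011, -0.1993] 215 0.0069
slim [0.6791, 0.1216, 0.1203, 0.0437, -0.1443] 621 0.004
slim [0.7065, 0.1104, 0.0151, 0.0079, 1.1592] 144 0.0073
cup [0.5412, 0.2325, 0.0664, 0.064, 1.5461] 535 0.0084
cup [0.5412, 0.2338, 0.0624, 0.0611, 0.4479] 183 0.0473
keys [0.5949, -0.0084, 0.0657, 0.0408, 1.2282] 212 0.0017
keys [0.5792, -0.0274, 0.014, 0.0035, 1.2205] 23 0.0073
```

```bash
cat >> h.py <<'E'
def go(x,y,z,psi=None):
    from plant import manip
    s=manip.state();w,a,b,c=s['tool_rot'];C=R.from_quat([a,b,c,w]);Y=C.as_matrix()[:,1];cur=np.arctan2(Y[1],Y[0])
    if psi is None: psi=cur
    psi=cur+(psi-cur+np.pi/2)%np.pi-np.pi/2
    y_=np.array([np.cos(psi),np.sin(psi),0]);z_=np.array([0,0,-1.]);T=np.c_[np.cross(y_,z_),y_,z_]
    print('t',round(float(s['time']),2),'psi',round(float(cur),3),'rot',np.round((C.inv()*R.from_matrix(T)).as_rotvec(),3),'then move',np.round(T.T@(np.array([x,y,z])-s['tool_pos']),4),'j6 after',round(float(s['joint_pos'][5]+cur-psi),2), 'w',round(float(s['gripper_width']),3))
E
python3 -c "
from h import *
go(.403,.295,.2,1.37)"
```

```text
t 0.6 psi 1.327 rot [ 0.     0.    -0.043] then move [-0.3092 -0.255   0.0503] j6 after -0.16 w 1.002
```

```bash
echo '0.6,0,0,0,0,0,-0.043 | 0.6,-0.044,-0.0364,0,0,0,0 | 0.6,-0.044,-0.0364,0,0,0,0 | 0.6,-0.044,-0.0364,0.01,0,0,0 | 0.6,-0.044,-0.0364,0.01,0,0,0' | python3 -m crank
echo '0.6,-0.044,-0.0364,0.01,0,0,0 | 0.6,-0.044,-0.0364,0.01,0,0,0 | 0.6,-0.044,-0.0364,0.01,0,0,0 | 0.6,0,0,0,0,0,0' | python3 -m crank
python3 - <<'E'
from h import *
from plant import manip
go(.403,.295,.2,1.37)
P=cam('wrist');p,d=manip.grab_frame('wrist');print(P,manip.tip_extent)
cv2.imwrite('pics/w1.png',p[...,::-1]);np.savez('w1.npz',p=p,d=d)
E
```

```text
time: 1.23
tool_pos: [0.2952, 0.4274, 0.2305]
tool_rot: [0.0, 0.1, 0.995, 0.0]
contact_force: [0.4, -0.1, -0.4]
gripper_width: 0.605
grasp_force: 0.0
time: 1.72
tool_pos: [0.4033, 0.2927, 0.1995]
tool_rot: [-0.0, 0.103, 0.995, -0.001]
contact_force: [-0.5, 0.4, -0.5]
gripper_width: 0.598
grasp_force: 0.0
t 1.73 psi 1.364 rot [-0.001 -0.001 -0.006] then move [ 0.0007  0.0022 -0.0005] j6 after -0.89 w 0.598
{'intrinsics': array([[287.69209271,   0.        , 320.79011003],
       [  0.        , 287.69209271, 196.95048691],
       [  0.        ,   0.        ,   1.        ]]), 'xyz': array([0.3332276 , 0.30717704, 0.32373105]), 'orientation': array([0.1108239 , 0.76821908, 0.62420141, 0.08905111])} 0.019
```

View pics/w1.png

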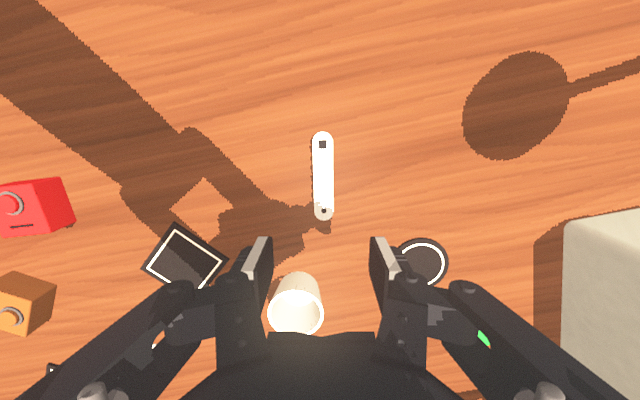

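The wrist view shows the cam bar clear of the fingers at (323,175). The cup is at (296,305), the square pad at (184,258) and the round pad at (420,262).

```bash
cat >> h.py <<'E'
def look(h,zmin,x,y,r,c='wrist'):
    """blob taller than zmin near x,y"""
    from plant import manip
    P=cam(c);p,d=manip.grab_frame(c);X=cloud(P,d)
    m=(d>0)&(X[...,2]>zmin)&(X[...,2]<h+.012)&(np.hypot(X[...,0]-x,X[...,1]-y)<r)
    print(rect(m,P,h),m.sum(),'z',np.median(X[...,2][m]));return P,p,d,X
E
python3 - <<'E'
from h import *
P,p,d,X=look(.012,.007,.403,.294,.07)
g=X[(np.hypot(X[...,0]-.403,X[...,1]-.294)<.09)&(X[...,2]<.006)];print('bench z',np.median(g[:,2]))
E
```

```text
[0.4005, 0.2945, 0.0997, 0.022, -0.1863] 1671 z 0.012486630180087666
bench z 0.00046113029753019896
```

```bash
python3 -c "
from h import *
go(.4005,.2945,.021,1.384)"
```

```text
t 1.82 psi 1.369 rot [ 0.    -0.    -0.015] then move [ 0.0013 -0.0011  0.1794] j6 after -0.9 w 0.598
```

```bash
echo '0.6,0.0013,-0.001,0.05,0,0,-0.015 | 0.6,0,0,0.05,0,0,0 | 0.6,0,0,0.045,0,0,0 | 0.6,0,0,0.02,0,0,0 | 0.6,0,0,0.0144,0,0,0' | python3 -m crank
echo '0,0,0,0,0,0,0 | 0,0,0,0,0,0,0 | 0,0,0,0,0,0,0 | 0,0,0,0,0,0,0 | 0,0,0,0,0,0,0' | python3 -m crank
```

```text
time: 2.45
tool_pos: [0.3993, 0.2959, 0.0201]
tool_rot: [-0.0, 0.091, 0.996, -0.0]
contact_force: [0.8, -0.3, 0.5]
gripper_width: 0.602
grasp_force: 0.0
time: 3.08
tool_pos: [0.4012, 0.2953, 0.0221]
tool_rot: [0.001, 0.093, 0.996, 0.001]
contact_force: [-1.4, 1.3, 5.6]
gripper_width: 0.234
grasp_force: 61.0
```

```bash
echo '0,0,0,-0.03,0,0,0 | 0,0,0,-0.05,0,0,0 | 0,0,0,-0.05,0,0,0 | 0,0,0,0,0,0,0' | python3 -m crank
python3 -c "
from h import *
go(.6791,.1216,.15,1.427)"
```

```text
time: 3.58
tool_pos: [0.4031, 0.2959, 0.1559]
tool_rot: [0.004, 0.093, 0.996, 0.002]
contact_force: [0.5, -0.9, -1.1]
gripper_width: 0.231
grasp_force: 60.2
t 3.58 psi 1.385 rot [ 0.006  0.008 -0.042] then move [-0.2981 -0.133   0.0059] j6 after -0.94 w 0.231
```

```bash
echo '0,0,0,0,0,0,-0.042 | 0,-0.05,-0.022,0,0,0,0 | 0,-0.05,-0.022,0,0,0,0 | 0,-0.05,-0.022,0,0,0,0 | 0,-0.05,-0.022,0,0,0,0' | python3 -m crank
echo '0,-0.049,-0.022,0,0,0,0 | 0,-0.049,-0.022,0,0,0,0 | 0,0,0,0,0,0,0 | 0,0,0,0,0,0,0' | python3 -m crank
python3 - <<'E'
from h import *
from plant import manip
go(.6791,.1216,.15,1.427)
P=cam('wrist');p,d=manip.grab_frame('wrist')
cv2.imwrite('pics/w2.png',p[...,::-1]);np.savez('w2.npz',p=p,d=d)
E
```

```text
time: 4.2
tool_pos: [0.5859, 0.1774, 0.1484]
tool_rot: [-0.002, 0.072, 0.997, -0.0]
contact_force: [0.3, 0.9, -0.1]
gripper_width: 0.236
grasp_force: 60.2
time: 4.7
tool_pos: [0.6751, 0.1212, 0.1486]
tool_rot: [-0.002, 0.072, 0.997, -0.0]
contact_force: [-0.5, 0.1, -1.3]
gripper_width: 0.233
grasp_force: 60.2
t 4.7 psi 1.427 rot [-0.001 -0.004 -0.   ] then move [-0.0039  0.001  -0.0014] j6 after -1.36 w 0.233
```

View pics/w2.png

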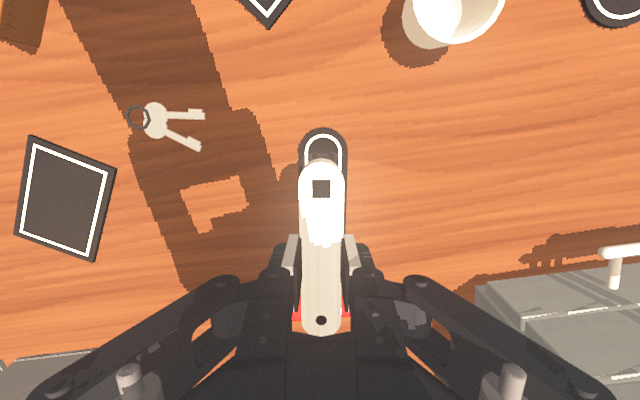

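Bar held straight in the jaws, and the slim pad is below it in line at (323,150). The oblong pad shows at (65,198) and the keys at (165,122).

```bash
echo '0,-0.0039,0.001,0.03,0,0,0 | 0,0,0,0.045,0,0,0 | 0,0,0,0.03,0,0,0 | 0,0,0,0.01,0,0,0 | 0,0,0,0,0,0,0' | python3 -m crank
python3 -c "
from h import *
go(.6791,.1216,.0262,1.427)
f=np.load('w2.npz')"
```

```text
time: 5.38
tool_pos: [0.6796, 0.1224, 0.0358]
tool_rot: [-0.0, 0.071, 0.997, -0.0]
contact_force: [0.6, 0.2, -1.1]
gripper_width: 0.236
grasp_force: 60.2
t 5.38 psi 1.428 rot [-0.    -0.001  0.001] then move [ 0.0004 -0.0009  0.0096] j6 after -1.36 w 0.236
```

```bash
echo '0,0,0,0.005,0,0,0 | 0,0,0,0.004,0,0,0 | 0,0,0,0.0005,0,0,0 | 0,0,0,0,0,0,0' | python3 -m crank
```

```text
time: 5.88
tool_pos: [0.6805, 0.1217, 0.0266]
tool_rot: [0.0, 0.072, 0.997, 0.0]
contact_force: [0.9, 0.1, -1.0]
gripper_width: 0.235
grasp_force: 60.2
```

```bash
echo '0,0,0,0.001,0,0,0 | 0,0,0,0,0,0,0' | python3 -m crank
echo '0,0,0,0.001,0,0,0 | 0,0,0,0,0,0,0' | python3 -m crank
```

```text
time: 6.12
tool_pos: [0.6807, 0.1217, 0.0262]
tool_rot: [0.0, 0.072, 0.997, -0.0]
contact_force: [-2.5, 0.8, 2.8]
gripper_width: 0.235
grasp_force: 60.7
time: 6.38
tool_pos: [0.6807, 0.1217, 0.0262]
tool_rot: [0.0, 0.072, 0.997, -0.0]
contact_force: [-5.0, -0.6, 8.4]
gripper_width: 0.233
grasp_force: 61.4
```

Contact. Release, back off, then head for the faceplate.

```bash
echo '0.3,0,0,0,0,0,0 | 0.45,0,0,0,0,0,0 | 0.45,0,0,0,0,0,0 | 0.45,0,0,-0.02,0,0,0 | 0.45,0,0,-0.05,0,0,0' | python3 -m crank
echo '1,0,0,-0.06,0,0,0 | 1,0,0,-0.06,0,0,0 | 1,0.06,0,0,0,0,0 | 1,0,0,0,0,0,0' | python3 -m crank
python3 - <<'E'
from h import *
P,p,d,X=look(.016,.010,.6791,.1216,.07)
hsv=cv2.cvtColor(p,cv2.COLOR_RGB2HSV)
for n,x,y,r in [('slim',.6791,.1216,.075),('oblong',.6524,-.1317,.085)]:
    m=((hsv[...,1]<90)|(hsv[...,2]<60))&(np.hypot(X[...,0]-x,X[...,1]-y)<r)&(abs(X[...,2]-.004)<.02)
    if m.sum():print(n,rect(m,P,.004))
cv2.imwrite('pics/w3.png',p[...,::-1])
go(.5643,-.3994,.2,.9629+1.5708)
E
```

```text
time: 7.0
tool_pos: [0.6782, 0.1216, 0.0926]
tool_rot: [-0.003, 0.072, 0.997, -0.0]
contact_force: [0.2, -1.0, 0.6]
gripper_width: 0.454
grasp_force: 0.0
time: 7.5
tool_pos: [0.6173, 0.131, 0.2146]
tool_rot: [-0.001, 0.071, 0.997, -0.0]
contact_force: [0.0, 0.2, 0.6]
gripper_width: 1.006
grasp_force: 0.0
[0.6798, 0.1215, 0.1001, 0.0212, -0.1507] 1339 z 0.016518509173876206
slim [0.6777, 0.122, 0.1239, 0.045, -0.1545]
oblong [0.6509, -0.1308, 0.1085, 0.0803, -0.557]
t 7.55 psi 1.428 rot [-0.     0.    -1.106] then move [ 0.4665 -0.2576  0.015 ] j6 after -2.44 w 0.999
```

View pics/w3.png

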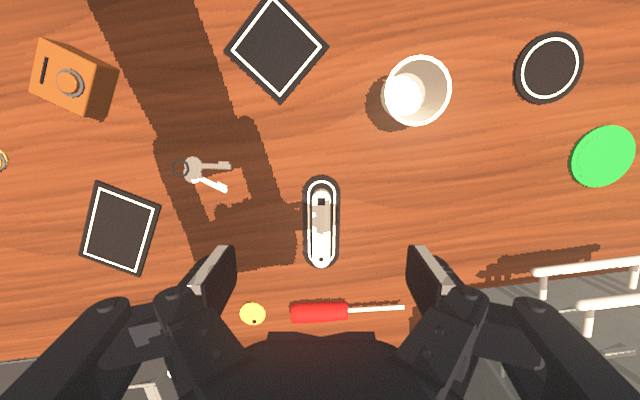

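The cam bar sits inside its outline at (321,222), within 2 mm and square. Next the faceplate, turning the wrist the other way to stay clear of the joint 6 limit.

```bash
echo '1,0,0,0,0,0,0.185 | 1,0,0,0,0,0,0.185 | 1,0,0,0,0,0,0.185 | 1,0,0,0,0,0,0.185 | 1,0,0,0,0,0,0.185' | python3 -m crank >/dev/null
echo '1,0,0,0,0,0,0.185 | 1,0,0,0,0,0,0.185 | 1,0,0,0,0,0,0.185 | 1,0,0,0,0,0,0.185 | 1,0,0,0,0,0,0.185' | python3 -m crank
echo '1,0,0,0,0,0,0.185 | 1,-0.052,0.0286,0,0,0,0 | 1,-0.052,0.0286,0,0,0,0 | 1,-0.052,0.0286,0,0,0,0 | 1,-0.052,0.0286,0,0,0,0' | python3 -m crank
echo '1,-0.052,0.0286,0,0,0,0 | 1,-0.052,0.0286,0,0,0,0 | 1,-0.052,0.0286,0,0,0,0 | 1,-0.052,0.0286,0,0,0,0 | 1,-0.052,0.0286,0,0,0,0' | python3 -m crank
echo '1,0,0,0,0,0,0 | 1,0,0,0,0,0,0' | python3 -m crank
python3 - <<'E'
from h import *
from plant import manip
P,p,d,X=look(.014,.008,.5643,-.3994,.07)
print(manip.state()['joint_pos'].round(2) if hasattr(manip.state()['joint_pos'],'round') else manip.state()['joint_pos'])
cv2.imwrite('pics/w4.png',p[...,::-1])
go(.5643,-.3994,.2,.9629+1.5708)
E
```

```text
time: 8.8
tool_pos: [0.6224, 0.1301, 0.2154]
tool_rot: [0.0, 0.842, 0.54, 0.001]
contact_force: [-0.1, -0.2, -0.4]
gripper_width: 1.004
grasp_force: 0.0
time: 9.43
tool_pos: [0.597, -0.1081, 0.2156]
tool_rot: [0.001, 0.886, 0.463, 0.001]
contact_force: [1.2, -0.5, -0.6]
gripper_width: 1.002
grasp_force: 0.0
time: 10.05
tool_pos: [0.5653, -0.4039, 0.2154]
tool_rot: [0.001, 0.886, 0.463, 0.0]
contact_force: [0.0, -0.4, 0.0]
gripper_width: 0.997
grasp_force: 0.0
time: 10.3
tool_pos: [0.5654, -0.4012, 0.2147]
tool_rot: [0.0, 0.886, 0.463, 0.0]
contact_force: [-0.1, 0.1, -0.0]
gripper_width: 0.999
grasp_force: 0.0
[0.5629, -0.4006, 0.0836, 0.0558, 0.9626] 3478 z 0.014415236243282115
[-0.72  0.23  1.48  0.    1.43 -0.12]
t 10.35 psi -0.607 rot [ 0. -0.  0.] then move [ 0.0001 -0.0016  0.0147] j6 after -0.12 w 1.002
```

View pics/w4.png

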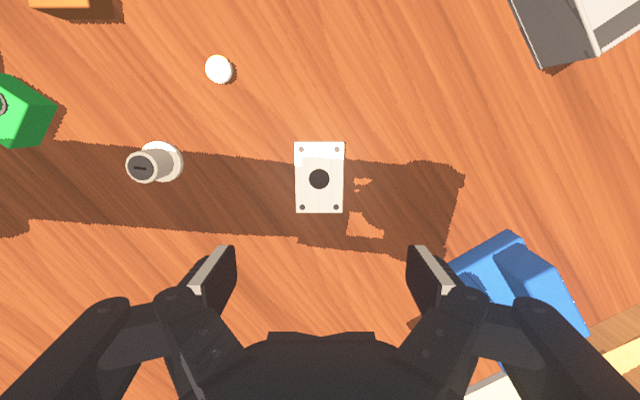

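The wrist view shows the faceplate at (319,178), square between the jaws. The lock body at (152,162) and the blue thing at (510,270) are clear of the fingers.

```bash
python3 -c "
from h import *
go(.5629,-.4006,.017,-.608)"
echo '0.85,0.001,0.0015,0.06,0,0,0 | 0.85,0,0,0.06,0,0,0 | 0.85,0,0,0.05,0,0,0 | 0.85,0,0,0.015,0,0,0 | 0.85,0,0,0.011,0,0,0' | python3 -m crank
echo '0.75,0,0,0,0,0,0 | 0.75,0,0,0.0015,0,0,0' | python3 -m crank
python3 -c "
from h import *
go(.5629,-.4006,.017,-.608)"
```

```text
t 10.35 psi -0.607 rot [ 0.    -0.     0.001] then move [-0.0017 -0.002   0.1977] j6 after -0.12 w 1.002
time: 10.98
tool_pos: [0.5679, -0.4006, 0.0193]
tool_rot: [0.001, 0.886, 0.464, 0.0]
contact_force: [0.3, -0.9, 0.2]
gripper_width: 0.849
grasp_force: 0.0
time: 11.22
tool_pos: [0.5679, -0.4016, 0.0195]
tool_rot: [0.001, 0.886, 0.463, 0.001]
contact_force: [-0.4, 1.7, 1.6]
gripper_width: 0.75
grasp_force: 0.7
t 11.22 psi -0.608 rot [0.003 0.    0.   ] then move [-0.002  -0.0047  0.0025] j6 after -0.11 w 0.75
```

```bash
echo '0.75,-0.002,-0.0045,0,0,0,0 | 0.75,0,0,0,0,0,0' | python3 -m crank
echo '0.75,0,0,0.002,0,0,0 | 0.75,0,0,0,0,0,0' | python3 -m crank
```

```text
time: 11.48
tool_pos: [0.5619, -0.4003, 0.0177]
tool_rot: [0.001, 0.886, 0.463, 0.0]
contact_force: [-0.5, -0.1, 0.6]
gripper_width: 0.756
grasp_force: 0.0
time: 11.72
tool_pos: [0.5618, -0.3999, 0.0147]
tool_rot: [-0.0, 0.886, 0.463, -0.0]
contact_force: [1.4, 0.2, -0.8]
gripper_width: 0.748
grasp_force: 0.0
```

```bash
echo '0.6,0,0,0,0,0,0 | 0.4,0,0,0,0,0,0 | 0,0,0,0,0,0,0 | 0,0,0,0,0,0,0' | python3 -m crank
echo '0,0,0,-0.02,0,0,0 | 0,0,0,-0.05,0,0,0 | 0,0,0,-0.06,0,0,0 | 0,0,0,0,0,0,0' | python3 -m crank
python3 -c "
from h import *
go(.6510,-.1310,.15,-.557+1.5708)"
```

```text
time: 12.22
tool_pos: [0.5623, -0.4002, 0.0154]
tool_rot: [0.001, 0.886, 0.463, 0.0]
contact_force: [0.3, -0.1, 3.8]
gripper_width: 0.641
grasp_force: 66.3
time: 12.72
tool_pos: [0.5648, -0.4024, 0.1535]
tool_rot: [0.006, 0.886, 0.463, 0.002]
contact_force: [0.4, -0.4, -2.1]
gripper_width: 0.64
grasp_force: 65.8
t 12.72 psi -0.608 rot [ 0.011 -0.008  1.52 ] then move [-0.0703 -0.2759  0.0035] j6 after 1.4 w 0.64
```

```bash
echo '0,0,0,0,0,0,0.17 | 0,0,0,0,0,0,0.17 | 0,0,0,0,0,0,0.17 | 0,0,0,0,0,0,0.17 | 0,0,0,0,0,0,0.17' | python3 -m crank >/dev/null
echo '0,0,0,0,0,0,0.17 | 0,0,0,0,0,0,0.17 | 0,0,0,0,0,0,0.17 | 0,0,0,0,0,0,0.16 | 0,0,0,0,0,0,0' | python3 -m crank >/dev/null
echo '0,-0.014,-0.055,0,0,0,0 | 0,-0.014,-0.055,0,0,0,0 | 0,-0.014,-0.055,0,0,0,0 | 0,-0.014,-0.055,0,0,0,0 | 0,-0.014,-0.055,0,0,0,0' | python3 -m crank
echo '0,0,0,0.03,0,0,0 | 0,0,0,0.03,0,0,0 | 0,0,0,0,0,0,0' | python3 -m crank
python3 - <<'E'
from h import *
from plant import manip
p,d=manip.grab_frame('wrist');cv2.imwrite('pics/w5.png',p[...,::-1])
go(.6510,-.1310,.0194,-.557+1.5708)
E
```

```text
time: 14.6
tool_pos: [0.6476, -0.1275, 0.1442]
tool_rot: [-0.0, 0.962, -0.274, -0.001]
contact_force: [0.8, -0.2, -2.5]
gripper_width: 0.633
grasp_force: 65.7
time: 14.98
tool_pos: [0.6449, -0.1283, 0.0807]
tool_rot: [-0.0, 0.962, -0.274, -0.004]
contact_force: [-0.2, -0.6, -2.7]
gripper_width: 0.637
grasp_force: 65.6
t 15.03 psi -2.126 rot [0.001 0.004 0.001] then move [ 0.0049 -0.0007  0.0637] j6 after 1.82 w 0.633
```

View pics/w5.png

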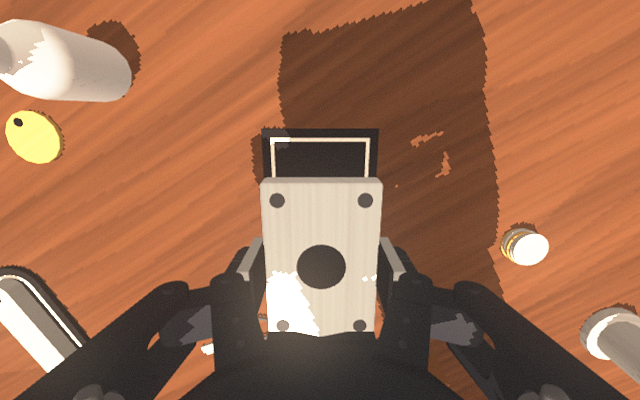

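The faceplate is held square, with the oblong pad below it in line at (320,150).

```bash
echo '0,0.005,0,0.025,0,0,0 | 0,0,0,0.02,0,0,0 | 0,0,0,0.01,0,0,0 | 0,0,0,0.005,0,0,0 | 0,0,0,0,0,0,0' | python3 -m crank
echo '0,0,0,0.002,0,0,0 | 0,0,0,0,0,0,0' | python3 -m crank
```

```text
time: 15.65
tool_pos: [0.6522, -0.1322, 0.025]
tool_rot: [0.0, 0.961, -0.275, 0.0]
contact_force: [-0.5, 0.1, -2.0]
gripper_width: 0.639
grasp_force: 65.7
time: 15.9
tool_pos: [0.6524, -0.1322, 0.0234]
tool_rot: [0.0, 0.961, -0.275, 0.0]
contact_force: [0.1, -0.7, -2.7]
gripper_width: 0.641
grasp_force: 65.7
```

```bash
echo '0,0,0,0.002,0,0,0 | 0,0,0,0,0,0,0' | python3 -m crank
echo '0,0,0,0.001,0,0,0 | 0,0,0,0,0,0,0' | python3 -m crank
echo '0,0,0,0.001,0,0,0 | 0,0,0,0,0,0,0' | python3 -m crank
```

```text
time: 16.15
tool_pos: [0.652, -0.1321, 0.0208]
tool_rot: [-0.0, 0.961, -0.275, -0.0]
contact_force: [0.9, 0.1, -2.6]
gripper_width: 0.638
grasp_force: 65.7
time: 16.4
tool_pos: [0.6521, -0.1321, 0.0198]
tool_rot: [-0.0, 0.961, -0.275, -0.0]
contact_force: [-0.6, -0.1, -2.1]
gripper_width: 0.635
grasp_force: 65.7
time: 16.65
tool_pos: [0.6523, -0.1322, 0.0195]
tool_rot: [0.0, 0.961, -0.275, -0.0]
contact_force: [-1.4, 0.8, 2.8]
gripper_width: 0.638
grasp_force: 66.1
```

```bash
echo '0.7,0,0,0,0,0,0 | 0.8,0,0,0,0,0,0 | 0.8,0,0,0,0,0,0 | 0.8,0,0,-0.02,0,0,0 | 0.8,0,0,-0.05,0,0,0' | python3 -m crank
echo '1,0,0,-0.06,0,0,0 | 1,0,0,-0.05,0,0,0 | 1,0.03,0,0,0,0,0 | 1,0,0,0,0,0,0' | python3 -m crank
python3 - <<'E'
from h import *
look(.018,.010,.651,-.131,.06)
go(.4793,-.1051,.2,-.617)
E
```

```text
time: 17.27
tool_pos: [0.6502, -0.1315, 0.0874]
tool_rot: [-0.0, 0.961, -0.275, -0.003]
contact_force: [0.2, -0.8, 0.2]
gripper_width: 0.795
grasp_force: 0.0
time: 17.77
tool_pos: [0.679, -0.149, 0.2019]
tool_rot: [0.0, 0.961, -0.275, 0.002]
contact_force: [0.3, 0.0, 0.1]
gripper_width: 1.002
grasp_force: 0.0
[0.6533, -0.1328, 0.0841, 0.0558, -0.5571] 3539 z 0.018366899882551524
t 17.82 psi -2.128 rot [ 1.000e-03 -1.000e-03 -1.511e+00] then move [-0.0797 -0.187   0.0002] j6 after 0.29 w 1.0
```

```bash
python3 -c "
from h import *
go(.4793,-.1051,.2,-2.188)"
```

```text
t 17.82 psi -2.128 rot [-0.    -0.001  0.06 ] then move [-0.187   0.0798  0.0002] j6 after 1.87 w 1.0
```

```bash
echo '1,0,0,0,0,0,0.06 | 1,-0.047,0.02,0,0,0,0 | 1,-0.047,0.02,0,0,0,0 | 1,-0.047,0.02,0,0,0,0 | 1,-0.046,0.02,0,0,0,0' | python3 -m crank
echo '1,0,0,0,0,0,0 | 1,0,0,0,0,0,0' | python3 -m crank
python3 - <<'E'
from h import *
P,p,d,X=look(.036,.026,.4793,-.1051,.06)
cv2.imwrite('pics/w6.png',p[...,::-1])
go(.4793,-.1051,.025,-2.188)
E
```

```text
time: 18.45
tool_pos: [0.4763, -0.104, 0.1981]
tool_rot: [-0.0, 0.953, -0.304, -0.001]
contact_force: [-0.4, 0.4, 0.4]
gripper_width: 0.999
grasp_force: 0.0
time: 18.7
tool_pos: [0.4789, -0.1049, 0.1992]
tool_rot: [-0.0, 0.953, -0.304, 0.0]
contact_force: [0.5, -0.7, 1.1]
gripper_width: 0.998
grasp_force: 0.0
[0.4791, -0.107, 0.0559, 0.0557, -0.6166] 2915 z 0.03646823173636077
t 18.75 psi -2.188 rot [-0.    -0.001  0.   ] then move [-2.000e-04  1.000e-04  1.744e-01] j6 after 1.82 w 1.0
```

View pics/w6.png

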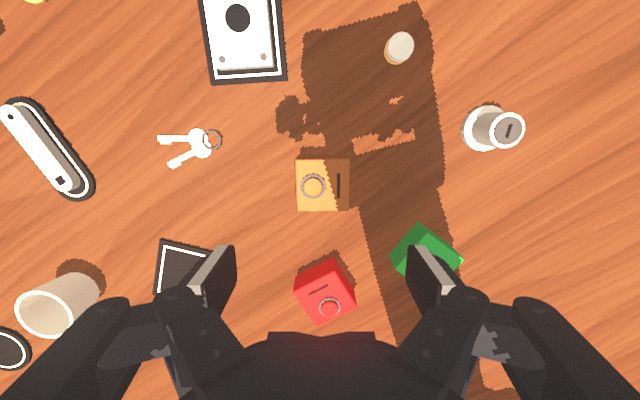

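The wrist view shows the bronze unit at (322,185), square between the jaws. Red (325,290) and green (426,252) are off to the sides, and the fingers come down clear of them.

```bash
echo '1,0.0005,0.001,0.05,0,0,0 | 1,0,0,0.05,0,0,0 | 1,0,0,0.04,0,0,0 | 1,0,0,0.025,0,0,0 | 1,0,0,0.011,0,0,0' | python3 -m crank
echo '0.75,0,0,0,0,0,0 | 0.5,0,0,0,0,0,0 | 0,0,0,0,0,0,0 | 0,0,0,0,0,0,0' | python3 -m crank
echo '0,0,0,-0.02,0,0,0 | 0,0,0,-0.05,0,0,0 | 0,0,0,-0.06,0,0,0 | 0,0,0,0,0,0,0' | python3 -m crank
python3 -c "
from h import *
go(.4762,.1026,.14,-2.451)"
```

```text
time: 19.38
tool_pos: [0.4787, -0.106, 0.0212]
tool_rot: [-0.0, 0.953, -0.304, -0.001]
contact_force: [0.4, 0.5, -0.5]
gripper_width: 1.002
grasp_force: 0.0
time: 19.88
tool_pos: [0.4801, -0.1066, 0.0245]
tool_rot: [0.0, 0.953, -0.304, 0.002]
contact_force: [1.6, -1.0, 3.2]
gripper_width: 0.642
grasp_force: 66.2
time: 20.38
tool_pos: [0.4818, -0.1073, 0.1589]
tool_rot: [0.0, 0.953, -0.304, 0.006]
contact_force: [0.6, -0.3, -2.4]
gripper_width: 0.646
grasp_force: 65.8
t 20.38 psi -2.188 rot [-0.004 -0.011  0.263] then move [-0.1654 -0.1293  0.0189] j6 after 2.08 w 0.646
```

```bash
echo '0,0,0,0,0,0,0.132 | 0,0,0,0,0,0,0.131 | 0,-0.0413,-0.0323,0,0,0,0 | 0,-0.0413,-0.0323,0,0,0,0 | 0,-0.0413,-0.0323,0,0,0,0' | python3 -m crank
echo '0,-0.0413,-0.0323,0,0,0,0 | 0,0,0,0.02,0,0,0 | 0,0,0,0,0,0,0 | 0,0,0,0,0,0,0' | python3 -m crank
python3 - <<'E'
from h import *
from plant import manip
P=cam('wrist');p,d=manip.grab_frame('wrist');cv2.imwrite('pics/w7.png',p[...,::-1])
go(.4762,.1026,.0285,-2.451)
E
```

```text
time: 21.0
tool_pos: [0.4727, 0.0525, 0.1506]
tool_rot: [0.001, 0.905, -0.426, -0.002]
contact_force: [0.4, -0.6, -1.8]
gripper_width: 0.644
grasp_force: 65.6
time: 21.5
tool_pos: [0.4724, 0.1031, 0.1321]
tool_rot: [0.0, 0.905, -0.426, -0.001]
contact_force: [-0.2, -0.7, -2.3]
gripper_width: 0.644
grasp_force: 65.5
t 21.55 psi -2.452 rot [ 0.     0.    -0.001] then move [ 0.0023 -0.0023  0.1043] j6 after 2.51 w 0.646
```

View pics/w7.png

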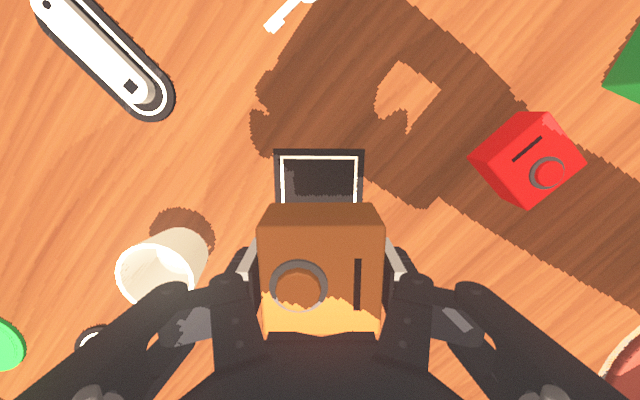

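The unit is held square, the square pad is below it in line at (320,178), and the cup at (155,270) is well clear.

```bash
echo '0,0.0023,-0.0023,0.03,0,0,0 | 0,0,0,0.04,0,0,0 | 0,0,0,0.02,0,0,0 | 0,0,0,0.009,0,0,0 | 0,0,0,0,0,0,0' | python3 -m crank
echo '0,0,0,0.003,0,0,0 | 0,0,0,0,0,0,0' | python3 -m crank
echo '0,0,0,0.0015,0,0,0 | 0,0,0,0,0,0,0' | python3 -m crank
echo '0,0,0,0.001,0,0,0 | 0,0,0,0,0,0,0' | python3 -m crank
```

```text
time: 22.18
tool_pos: [0.4765, 0.1028, 0.0341]
tool_rot: [0.0, 0.905, -0.426, -0.0]
contact_force: [-0.1, -0.3, -3.3]
gripper_width: 0.642
grasp_force: 65.5
time: 22.42
tool_pos: [0.477, 0.1032, 0.0318]
tool_rot: [-0.0, 0.905, -0.426, 0.001]
contact_force: [0.1, -0.7, -3.0]
gripper_width: 0.643
grasp_force: 65.5
time: 22.68
tool_pos: [0.4763, 0.1033, 0.0295]
tool_rot: [-0.0, 0.905, -0.426, 0.0]
contact_force: [0.6, -0.2, -3.0]
gripper_width: 0.644
grasp_force: 65.5
time: 22.92
tool_pos: [0.4764, 0.1033, 0.0285]
tool_rot: [-0.0, 0.905, -0.426, 0.0]
contact_force: [-0.2, -1.0, -1.8]
gripper_width: 0.646
grasp_force: 65.9
```

```bash
echo '0,0,0,0.001,0,0,0 | 0,0,0,0,0,0,0' | python3 -m crank
echo '0.7,0,0,0,0,0,0 | 0.85,0,0,0,0,0,0 | 0.85,0,0,0,0,0,0 | 0.85,0,0,-0.03,0,0,0 | 0.85,0,0,-0.06,0,0,0' | python3 -m crank
echo '1,0,0,-0.06,0,0,0 | 1,0,0,-0.04,0,0,0 | 1,0.04,0,0,0,0,0 | 1,0,0,0,0,0,0' | python3 -m crank
python3 - <<'E'
from h import *
look(.04,.03,.4762,.1026,.06)
P,p,d,X=look(.044,.030,.4253,-.2773,.04,'top')
go(.4245,-.277,.2,-2.451)
E
```

```text
time: 23.18
tool_pos: [0.4764, 0.1033, 0.0285]
tool_rot: [0.0, 0.905, -0.426, -0.0]
contact_force: [-5.5, -0.1, 6.6]
gripper_width: 0.642
grasp_force: 66.8
time: 23.8
tool_pos: [0.4738, 0.103, 0.1153]
tool_rot: [0.002, 0.905, -0.426, -0.003]
contact_force: [1.4, 0.7, -0.6]
gripper_width: 0.851
grasp_force: 0.0
time: 24.3
tool_pos: [0.5029, 0.0712, 0.2182]
tool_rot: [-0.0, 0.904, -0.427, 0.001]
contact_force: [0.3, 0.6, 0.5]
gripper_width: 0.998
grasp_force: 0.0
[0.4771, 0.1025, 0.0571, 0.0556, -0.8815] 2396 z 0.0404285508947575
[0.4253, -0.2773, 0.0345, 0.0316, 1.5452] 138 z 0.044146758781976714
t 24.4 psi -2.452 rot [ 0.001  0.001 -0.001] then move [0.2204 0.2818 0.0167] j6 after 2.45 w 1.001
```

```bash
echo '1,0.0367,0.047,0,0,0,0 | 1,0.0367,0.047,0,0,0,0 | 1,0.0367,0.047,0,0,0,0 | 1,0.0367,0.047,0,0,0,0 | 1,0.0367,0.047,0,0,0,0' | python3 -m crank
echo '1,0.0367,0.047,0,0,0,0 | 1,0,0,0,0,0,-0.18 | 1,0,0,0,0,0,-0.18 | 1,0,0,0,0,0,-0.18 | 1,0,0,0,0,0,-0.18' | python3 -m crank
echo '1,0,0,0,0,0,-0.18 | 1,0,0,0,0,0,0' | python3 -m crank
python3 - <<'E'
from h import *
P,p,d,X=look(.044,.036,.4245,-.277,.04)
cv2.imwrite('pics/w8.png',p[...,::-1])
go(.4245,-.277,.031)
E
```

```text
time: 25.02
tool_pos: [0.4365, -0.2194, 0.2167]
tool_rot: [-0.0, 0.905, -0.426, -0.0]
contact_force: [0.6, -0.9, -0.7]
gripper_width: 1.0
grasp_force: 0.0
time: 25.65
tool_pos: [0.4243, -0.2759, 0.2163]
tool_rot: [-0.001, 0.997, -0.077, -0.001]
contact_force: [-0.4, 0.5, 1.1]
gripper_width: 1.0
grasp_force: 0.0
time: 25.9
tool_pos: [0.4244, -0.276, 0.2165]
tool_rot: [-0.001, 1.0, 0.009, -0.001]
contact_force: [0.1, 0.5, 0.1]
gripper_width: 1.002
grasp_force: 0.0
[0.4235, -0.2807, 0.0338, 0.0319, 0.019] 780 z 0.04530876131854206
t 25.95 psi -1.553 rot [-0.001  0.001  0.   ] then move [0.     0.0009 0.1857] j6 after 0.83 w 0.998
```

View pics/w8.png

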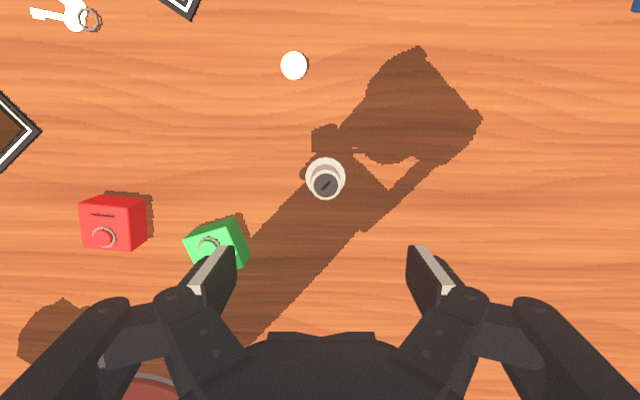

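The wrist view shows the lock body barrel at (325,183), between the jaws. The green unit at (216,243) leaves about 25 mm to the finger, so I go down only part open.

```bash
echo '0.7,0,0.004,0.04,0,0,0 | 0.7,0,0,0.055,0,0,0 | 0.7,0,0,0.05,0,0,0 | 0.7,0,0,0.03,0,0,0 | 0.7,0,0,0.01,0,0,0' | python3 -m crank
echo '0.5,0,0,0,0,0,0 | 0.4,0,0,0,0,0,0 | 0,0,0,0,0,0,0 | 0,0,0,0,0,0,0' | python3 -m crank
echo '0,0,0,-0.02,0,0,0 | 0,0,0,-0.05,0,0,0 | 0,0,0,-0.06,0,0,0 | 0,0,0,0,0,0,0' | python3 -m crank
python3 -c "
from h import *
go(.5372,.3888,.15)"
```

```text
time: 26.58
tool_pos: [0.4233, -0.2794, 0.0299]
tool_rot: [-0.002, 1.0, 0.009, -0.002]
contact_force: [-0.4, 0.3, -0.4]
gripper_width: 0.7
grasp_force: 0.0
time: 27.08
tool_pos: [0.4259, -0.2819, 0.0344]
tool_rot: [0.001, 1.0, 0.01, 0.001]
contact_force: [-0.5, 2.4, 6.5]
gripper_width: 0.379
grasp_force: 59.9
time: 27.58
tool_pos: [0.4275, -0.2836, 0.1689]
tool_rot: [0.004, 1.0, 0.01, 0.005]
contact_force: [0.2, 0.0, -3.3]
gripper_width: 0.378
grasp_force: 60.1
t 27.57 psi -1.551 rot [ 0.009 -0.009  0.   ] then move [ 0.1229 -0.6701  0.0189] j6 after 0.82 w 0.378
```

```bash
echo '0,0.0102,-0.0558,0,0,0,0 | 0,0.0102,-0.0558,0,0,0,0 | 0,0.0102,-0.0558,0,0,0,0 | 0,0.0102,-0.0558,0,0,0,0 | 0,0.0102,-0.0558,0,0,0,0' | python3 -m crank
echo '0,0.0102,-0.0558,0,0,0,0 | 0,0.0102,-0.0558,0,0,0,0 | 0,0.0102,-0.0558,0,0,0,0 | 0,0.0102,-0.0558,0,0,0,0 | 0,0.0102,-0.0558,0,0,0,0' | python3 -m crank
echo '0,0.0102,-0.0558,0,0,0,0 | 0,0.0102,-0.0558,0,0,0,0 | 0,0,0,0,0,0,0 | 0,0,0,0,0,0,0' | python3 -m crank
python3 - <<'E'
from h import *
from plant import manip
P=cam('wrist');p,d=manip.grab_frame('wrist');cv2.imwrite('pics/w9.png',p[...,::-1]);X=cloud(P,d)
hsv=cv2.cvtColor(p,cv2.COLOR_RGB2HSV)
m=((hsv[...,1]<90)|(hsv[...,2]<60))&(np.hypot(X[...,0]-.537,X[...,1]-.389)<.05)&(X[...,2]<.015)
print('pad',rect(m,P,.004))
go(.5372,.3888,.0385)
s=manip.state()['tool_pos']
m=(np.hypot(X[...,0]-s[0],X[...,1]-s[1])<.028)&(X[...,2]>s[2]+.004)&(X[...,2]<s[2]+.02); print(m.sum())
if m.sum()>50: print('lock top',rect(m,P,float(s[2]+.01)),np.array(s).round(4))
E
```

```text
time: 28.2
tool_pos: [0.4693, 0.0008, 0.1608]
tool_rot: [-0.0, 1.0, 0.01, -0.001]
contact_force: [0.4, -0.6, -2.6]
gripper_width: 0.379
grasp_force: 60.4
time: 28.82
tool_pos: [0.5148, 0.2804, 0.1605]
tool_rot: [0.001, 1.0, 0.01, -0.001]
contact_force: [0.5, -0.3, -2.4]
gripper_width: 0.379
grasp_force: 60.5
time: 29.32
tool_pos: [0.5329, 0.3902, 0.1604]
tool_rot: [0.001, 1.0, 0.01, -0.001]
contact_force: [0.3, -0.3, -2.5]
gripper_width: 0.376
grasp_force: 60.8
pad [0.5398, 0.3891, 0.0705, 0.063, 1.5653]
t 29.38 psi -1.552 rot [ 0.002  0.002 -0.   ] then move [0.004  0.001  0.1224] j6 after 2.07 w 0.377
5411
lock top [0.532, 0.3898, 0.0549, 0.0348, -1.5524] [0.5332 0.3898 0.1609]
```

View pics/w9.png

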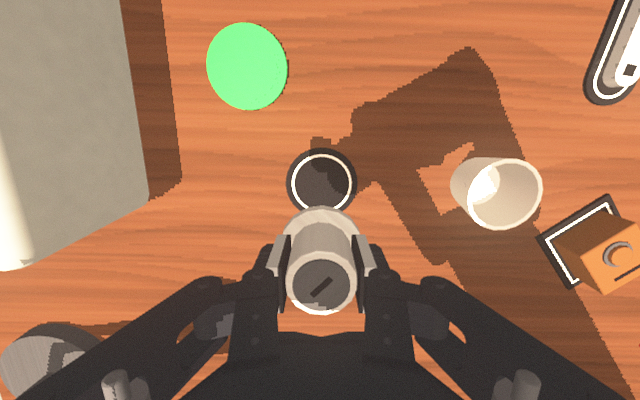

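The lock body is upright in the jaws over the dark round pad at (322,183). The cup at (497,192) is clear, and the green disc at (247,65) is not the target.

```bash
echo '0,0.004,0.001,0.03,0,0,0 | 0,0,0,0.045,0,0,0 | 0,0,0,0.03,0,0,0 | 0,0,0,0.01,0,0,0 | 0,0,0,0,0,0,0' | python3 -m crank
echo '0,0,0,0.004,0,0,0 | 0,0,0,0,0,0,0' | python3 -m crank
echo '0,0,0,0.002,0,0,0 | 0,0,0,0,0,0,0' | python3 -m crank
```

```text
time: 30.0
tool_pos: [0.5378, 0.3891, 0.0473]
tool_rot: [0.0, 1.0, 0.009, -0.0]
contact_force: [1.1, 0.6, -1.5]
gripper_width: 0.381
grasp_force: 60.8
time: 30.25
tool_pos: [0.5386, 0.3903, 0.0447]
tool_rot: [-0.0, 1.0, 0.01, 0.001]
contact_force: [-0.2, 0.1, -2.5]
gripper_width: 0.378
grasp_force: 60.8
time: 30.5
tool_pos: [0.5378, 0.3901, 0.0415]
tool_rot: [-0.0, 1.0, 0.01, 0.0]
contact_force: [0.2, -1.2, -2.4]
gripper_width: 0.383
grasp_force: 60.8
```

```bash
echo '0,0,0,0.002,0,0,0 | 0,0,0,0,0,0,0' | python3 -m crank
echo '0,0,0,0.001,0,0,0 | 0,0,0,0,0,0,0' | python3 -m crank
echo '0,0,0,0.001,0,0,0 | 0,0,0,0,0,0,0' | python3 -m crank
```

```text
time: 30.75
tool_pos: [0.5376, 0.3899, 0.0391]
tool_rot: [0.0, 1.0, 0.01, -0.0]
contact_force: [-0.5, -0.1, -2.2]
gripper_width: 0.381
grasp_force: 60.8
time: 31.0
tool_pos: [0.5379, 0.39, 0.0385]
tool_rot: [-0.0, 1.0, 0.01, 0.0]
contact_force: [-0.7, 0.3, -2.0]
gripper_width: 0.386
grasp_force: 61.0
time: 31.25
tool_pos: [0.5379, 0.3901, 0.0384]
tool_rot: [0.0, 1.0, 0.01, -0.0]
contact_force: [-3.8, -1.5, 6.4]
gripper_width: 0.38
grasp_force: 61.5
```

```bash
echo '0.45,0,0,0,0,0,0 | 0.6,0,0,0,0,0,0 | 0.6,0,0,0,0,0,0 | 0.6,0,0,-0.03,0,0,0 | 0.6,0,0,-0.06,0,0,0' | python3 -m crank
echo '0.6,0,0,-0.06,0,0,0 | 0.6,0,0,-0.05,0,0,0 | 0.6,0.05,0,0,0,0,0 | 0.6,0.05,0,0,0,0,0 | 0.6,0,0,0,0,0,0' | python3 -m crank
python3 - <<'E'
from h import *
from plant import manip
P,p,d,X=look(.048,.04,.5385,.389,.04)
look(.012,.009,.5385,.389,.034)
hsv=cv2.cvtColor(p,cv2.COLOR_RGB2HSV)
m=((hsv[...,1]<90)|(hsv[...,2]<60))&(np.hypot(X[...,0]-.538,X[...,1]-.389)<.05)&(X[...,2]<.007)
print('pad',rect(m,P,.004))
P,p,d,X=look(.05,.03,.5412,.2335,.05,'top')
cv2.imwrite('pics/end.png',cv2.resize(p[80:290,100:500,::-1],(800,420)))
for h,zm,x,y,r in [(.048,.04,.538,.389,.04),(.04,.03,.477,.1025,.05),(.018,.010,.652,-.132,.06),(.016,.01,.679,.1216,.07)]: look(h,zm,x,y,r,'top')
E
```

```text
time: 31.88
tool_pos: [0.5357, 0.3886, 0.1242]
tool_rot: [0.002, 1.0, 0.01, -0.003]
contact_force: [0.9, 0.9, -0.3]
gripper_width: 0.6
grasp_force: 0.0
time: 32.5
tool_pos: [0.6401, 0.391, 0.2354]
tool_rot: [0.0, 1.0, 0.009, -0.001]
contact_force: [0.1, -0.2, -0.3]
gripper_width: 0.599
grasp_force: 0.0
[0.5379, 0.3901, 0.0351, 0.0327, 0.0169] 604 z 0.049018596077415766
[0.541, 0.3906, 0.0466, 0.0378, -1.5526] 422 z 0.012461475911623304
pad [0.5392, 0.3881, 0.0703, 0.0682, 1.4589]
[0.5412, 0.2338, 0.0624, 0.0611, 0.4479] 177 z 0.04706318399504328
[0.5359, 0.3887, 0.0344, 0.0293, 1.5459] 131 z 0.04806632055868709
[0.4768, 0.1047, 0.056, 0.0556, 0.7059] 443 z 0.04005104403480986
[0.6531, -0.1311, 0.0849, 0.0556, -0.5574] 610 z 0.017727200382475772
[0.6832, 0.1219, 0.0997, 0.0231, -0.15] 282 z 0.015519048154710169
```

View pics/end.png

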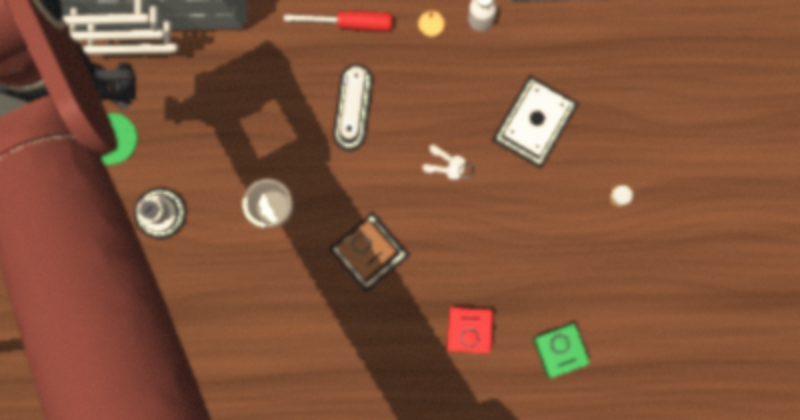

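All four parts sit inside their outlines: lock (160,212), unit (370,250), plate (537,118), bar (353,107). The cup (267,203) and keys (450,163) have not moved. Handing in.

```bash
python3 -c "
from plant import manip
print(manip.job_done())"
```

```text
the job is handed in; nothing more can be done
None
```

The job is handed in, with no verdict returned: the lock body, coin unit, faceplate and cam bar each measured within about 4 mm of the centre of their own pad and square to it, and the cup and keys are where they were.

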